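Hook the test clip on the negative stud

ROBOT

A 6-joint arm with a two-finger parallel gripper is mounted at the origin on the work surface. World frame = base frame: x ahead of the robot, y to its left, z up, the work surface at z = 0. Lengths are in m, angles in rad, forces in N, time in s.
With the tool pointing down it reaches from about 0.3 to 0.875 m from the base axis. Payload 6.4 kg.
Tool frame: the origin (TCP) lies at the very end of the fingers, on their centre line; the grasp point (between the pads) lies ctrl.pinch_z behind it (ctrl.pinch_z is the distance from the TCP to the grasp point, in m); y points along the fingers, z is the direction in which the jaws open and shut, and the axes are right-handed (so a half turn about y gives the same grasp; the last joint's range is limited). The gripper opens to 85 mm and grips with 20 to 120 N. Pads are 22 mm wide; open, the fingers measure 114 mm over their backs; the gripper's body (76 mm by 85 mm) begins 54 mm behind the grasp point. The pads swing forward as they close: fully open they stand 13 mm farther back than shut.
Start: joints at [-1.438, 0.181, 1.607, -0, 1.354, -0.206], TCP at [0.191, -0.542, 0.231] pointing down, gripper open.
Joint ranges: [-2.99, 2.99], [-0.89, 2.07], [0.3, 2.58], [-1.14, 4.28], [0, 2.63], [-3.12, 3.12]. Speed limits (rad/s): [2.57, 2.57, 3.01, 3.14, 3.14, 3.14].

INTERFACE

Orientations are given as a unit quaternion [w, x, y, z].
In Python, from bench import ctrl gives the robot as it stands.
- The arm moves only by the shell command python3 -m pendant 'ROWS'. ROWS is JSON, one flat list of numbers, 7 for each row, row after row: the shift along the world's x, y, z in m, then the turn, a rotation vector about the world's x, y, z in degrees, then the finger opening in m, from 0 to 0.0854. In form: [tx, ty, tz, rx, ry, rz, hand, tx, ty, tz, rx, ry, rz, hand, ...]. A call has 1 to 12 rows; each row shifts and turns the commanded pose from where the row before left it; what a row does not reach is not made up. A row lasts 1/8 s, in which the tool goes at most 62.5 mm and 10.7 degrees, less where a joint would pass 70% of its speed; a pose out of reach is approached as far as the arm can. A call with a gripper value outside its range is refused whole. The fingers move at their own pace and stop on an object; the grip force is fixed at half the most. Time passes only in rows, so rows that do not move let the fingers close. It gives the time, the measured TCP pose, the force and the opening at its end, in the units of the state.
- ctrl.get_obs(): the state, without advancing time (a new reading comes with each control period).
- ctrl.camera(name): name is "scene" or "side" or "wrist"; returns the picture (400x640x3 uint8, red, green, blue); there is no depth.
- ctrl.camera_info(name): a dict with "fx", "fy", "cx", "cy" (pixels), "k1" (the pictures are not rectified: a ray, as slopes to the right and down, at radius r is drawn at 1 + k1 r^2 times it, then the intrinsics apply), "origin" and "rotation" of the camera in the world; the wrist camera has in their place "tool_from_camera" (4x4, takes a point from camera to tool coordinates, whose origin is the TCP and whose axes are the tool frame's). Camera axes: x right, y down, z forward; pixel columns grow to the right and rows downward; lengths in m; the calibration is good to about 2 mm. A picture is of the moment at which its call begins: read the wrist's pose just before it. camera_info takes no time and is no camera call.
- ctrl.hand_in(): hands the job in, once; it reports no verdict.
Trained networks look in the newest picture that a camera, given by its name, has taken for a name from the list of things; names that differ only in an ending like _2 or _b are one class to them, and where a whole thing is asked for, a point or a joint stands for the part that bears it (a point fixed in the world has none). Each returns a list of dicts, best first, with "score" (0 to 1); they miss things now and then, are a little off and sometimes report something else, mostly with a low value. They report only what shows in the picture. A call takes as long as a camera call. They do not tell look-alikes from the thing itself.
- ctrl.silhouettes(target, camera): "mask" (400x640 bool, what is visible of it) and "bbox" ([left, top, right, bottom] in pixels, round what is visible of it).
The state is a dict: "time_s": time; "q": joint angles; "dq": joint speeds; "joint_efforts": joint torques, N m; "eef_pos": TCP position; "eef_rot": TCP orientation; "wrist_force": force on the tool from outside, world axes, zero at the start; "torque": the same for the moment, N m; "opening": opening from 0.0 (shut) to 1.0 (fully open).
Only numpy, scipy, OpenCV 4.12 (cv2) and the standard library are available. Lean on these libraries where they do the work, as an engineer would, in place of code of your own. Each camera call takes 0.05 s, during which the arm holds its last target.

TASK

Clip the spring-loaded test clip onto the brass stud of the black terminal, ready for the meter: take it up by squeezing its plunger so that its hook comes out, pass the hook round the bare part of the stud, and let the plunger back so that the clip bites and stays there by itself, level and pointing straight at the rail from the robot's side. Feel for the stud gently, keep the clip off the red terminal, do not lean on either terminal, and leave the chart tools where they are.

Things in the scene. Friction and masses are not known exactly. Their poses are not given: they have to be found in the camera images.
- clip: Plunger-type grabber test clip, black, 100 mm long, 32 g. Lies on the flat lower edges of its two plates, hook level. x runs along it to the nose, z up; its axis is 18 mm above the underside. Origin: underside, below the front face (x=0) of the black finger flange (4 mm thick, 28 wide, 36 high). In front: barrel of 10 mm diameter; behind: body of 17 mm diameter to x=-26.
- nose (a point): Middle of the flat front face of the nose (10 mm wide, 14 high, 8 long) at the barrel's end: clip x=50, y=0, z=18 mm.
- thumb (a point): Middle of the rear face of the grey thumb plate (28 wide, 36 high, 4 thick): clip x=-48 mm when free, -33 fully pressed. Squeeze plate and flange together along x, a finger behind the plate and one before the flange just above the barrel (the plates stand 13 mm above it): 48 mm over both when free, 33 fully pressed. Gripped firmly (30 N) at the stop it sits squarest.
- plunger (a joint): How far the plunger is pressed, m: 0 free (hook against the nose) to 0.015 (stop). It equals the gap between nose face and hook, so 0.008 when the clip bites an 8 mm stud. The spring pushes back with 2.3 N at 0 and 6.5 N at 0.015.
- hook (a point): Middle of the hook's inner face: clip x=50 mm + plunger travel, y=0, z=18. Steel strip 2 mm thick, 6 high: a shank along the clip's +y side (inner face y=+6, outer +8 mm), bent across the front to a free end at y=-7. The mouth between nose and hook is thus open to the clip's -y side, upwards and downwards; a stud resting on the shank has its centre at clip y=+2 mm.
- neg_terminal: Black stud terminal to clip to, on an aluminium rail on a fixed board of 74 (x) x 116 (y) x 8 mm. Origin: middle of the board's underside. Rail along y; x points away from the robot within 0.3 rad; the clip comes from the -x side. It is clamped anywhere on the rail: its upright brass stud stands at x=0 and y between -20 and +20 mm, which this reading does NOT tell: feel or look for it.
- neg_level (a point): A point on the rail's mid line (terminal x=0, y=0) 46 mm above the table, a good height for the hook. The black block, 46 (x) x 26 (y) mm, with grey end clamps (43 mm over both in y), slides with the stud and is rigidly clamped; top at z=28. On it a brass nut of 14.4 mm diameter to z=34, then the bare stud, 8 mm diameter, to z=60.
- pos_terminal: Red stud terminal, same sizes and frame, on its own board (stud at x=0, y between -20 and +20 mm, not reported). The clip must not touch it. Red and black may have changed places.
- rule: Aluminium parallel rule, 300 x 64 x 11 mm, lying flat. Origin: middle of its underside, x along it. Leave alone.
- compass: White plastic hand-bearing compass, a puck of 76 mm diameter, 35 mm high, with a short lug. Origin: middle of its underside. Leave alone.
- dividers: Stainless steel dividers lying flat, legs a little open, 167 mm long, 9 mm high at the hinge. Origin: underside near the middle, x towards the hinge. Leave alone.
- pencil_cup: Clear acrylic cup, 72 mm diameter, 95 mm high, with pencils to 160 mm. Origin: middle of its underside. Leave alone.
Not all that is in view belongs to the job. Of the things that look like the clip, take the one that is nearest to the robot's base at the start.

How it is judged:
By the outcome, as a careful person would: the job done as asked, in the order asked, and still so for the second after the job is handed in, with the robot touching nothing.
It also fails if it takes over 58 s, if anything falls off the work surface, if the arm or the gripper's body presses on something with over 40 N, if the wrist force passes 120 N, or if a joint passes its speed limit or range.

## Working session

There is one attempt and no reset: what is moved stays moved. The work goes in short steps, Python scripts to look and compute and a shell command to move; the robot and the scene stay as the last step left them, time stands still between calls to the robot, and variables do not carry over. Pictures are saved under pics/ and viewed, and the job is handed in when it is done.

```bash
ls; mkdir -p pics; python3 - <<'E'
from bench import ctrl
import cv2
o=ctrl.get_obs(); print(o); print(ctrl.pinch_z)
for n in("scene","side","wrist"):
    im=ctrl.camera(n); cv2.imwrite(f"pics/{n}0.png",im[:,:,::-1]); print(n,ctrl.camera_info(n))
E
```

```text
pics
{'time_s': 0.0, 'q': array([-1.43827241e+00,  1.81557251e-01,  1.60802638e+00, -8.76471940e-06,
        1.35379873e+00, -2.06296137e-01]), 'dq': array([-0.00118257, -0.00024898,  0.00159134, -0.00248962,  0.00024029,
       -0.00069256]), 'joint_efforts': array([-5.55411370e-04, -4.44867539e+01, -3.51344669e+01, -4.33494215e-04,
        9.13886499e-03,  9.97825396e-06]), 'eef_pos': array([ 0.19105524, -0.54173371,  0.23036617]), 'eef_rot': array([ 0.11923973, -0.11919911,  0.69761618, -0.6963513 ]), 'wrist_force': array([-0.83929704,  0.35057306,  0.33896371]), 'torque': array([ 0.01502062, -0.02171167, -0.00036059]), 'opening': 1.0004135738891555}
0.0187
scene {'fx': 435.3158582940993, 'fy': 435.3158582940993, 'cx': 323.60477386634597, 'cy': 202.5921497501129, 'k1': -0.07385652132194018, 'origin': array([ 1.27137087, -0.67040739,  1.17208998]), 'rotation': array([-0.3106409 ,  0.86004306,  0.38203429, -0.1337085 ])}
side {'fx': 399.5893335709448, 'fy': 399.5893335709448, 'cx': 326.00373406322785, 'cy': 198.1270934604233, 'k1': 0.02116739298582298, 'origin': array([0.25811817, 0.47791751, 0.83713456]), 'rotation': array([ 0.08672939, -0.27480263,  0.90445769, -0.31451203])}
wrist {'fx': 296.91764807156676, 'fy': 296.91764807156676, 'cx': 319.19884488590515, 'cy': 202.01545440170983, 'k1': -0.030917388866211603, 'tool_from_camera': array([[-9.91615725e-05,  9.62211388e-01,  2.72303570e-01,
        -6.90194570e-02],
       [-7.46203875e-04, -2.72303567e-01,  9.62211105e-01,
        -1.41662920e-01],
       [ 9.99999717e-01, -1.07779613e-04,  7.45007916e-04,
        -4.92158577e-04],
       [ 0.00000000e+00,  0.00000000e+00,  0.00000000e+00,
         1.00000000e+00]])}
```

View pics/scene0.png

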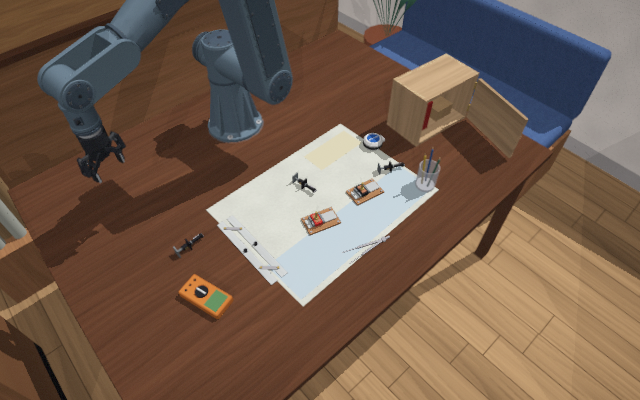

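View pics/side0.png

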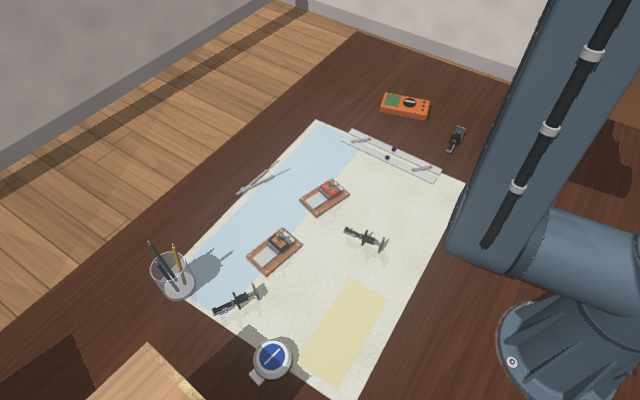

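View pics/wrist0.png

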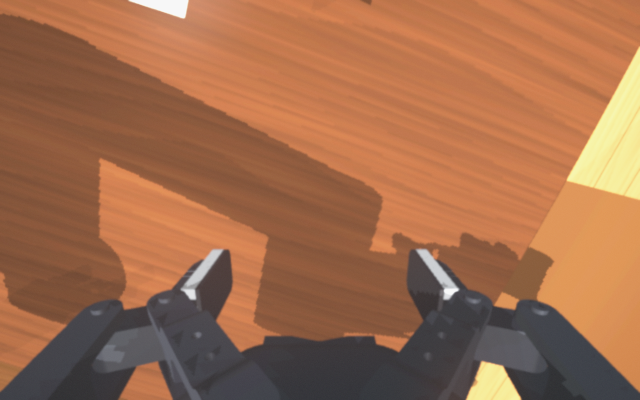

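The scene view shows three clip look-alikes, at (302,184), (390,168) and (187,245). The black terminal is at (365,190) and the red one at (320,220). Next I'll measure them.

```bash
cat > h.py <<'E'
import numpy as np, cv2
from bench import ctrl
from scipy.spatial.transform import Rotation as R
def rot(q): return R.from_quat([q[1],q[2],q[3],q[0]]).as_matrix()
def pose(n,obs=None):
    i=ctrl.camera_info(n)
    if n!="wrist": return i,rot(i["rotation"]),np.array(i["origin"])
    o=obs or ctrl.get_obs(); T=np.eye(4); T[:3,:3]=rot(o["eef_rot"]);T[:3,3]=o["eef_pos"]; M=T@np.array(i["tool_from_camera"])
    return i,M[:3,:3],M[:3,3]
def proj(P,n,obs=None):
    i,Rm,t=pose(n,obs); c=(np.atleast_2d(P)-t)@Rm; s=c[:,:2]/c[:,2:]
    s=s*(1+i["k1"]*(s**2).sum(1,keepdims=True)); return s*[i["fx"],i["fy"]]+[i["cx"],i["cy"]]
def ray(uv,n,obs=None):
    i,Rm,t=pose(n,obs); d=(np.atleast_2d(uv)-[i["cx"],i["cy"]])/[i["fx"],i["fy"]]; s=d.copy()
    for _ in range(20): s=d/(1+i["k1"]*(s**2).sum(1,keepdims=True))
    return t,np.c_[s,np.ones(len(s))]@Rm.T
def onz(uv,z,n,obs=None):
    t,d=ray(uv,n,obs); return t+d*((z-t[2])/d[:,2])[:,None]
def crop(im,u0,v0,u1,v1,f,name):
    c=im[v0:v1,u0:u1,::-1]; cv2.imwrite("pics/"+name,cv2.resize(c,None,fx=f,fy=f,interpolation=cv2.INTER_CUBIC))
E
python3 - <<'E'
from h import *
for n in("scene","side"):
    im=ctrl.camera(n); 
    for t in("clip","neg_terminal","pos_terminal"):
        for d in ctrl.silhouettes(t,n):
            m=d["mask"]; v,u=np.nonzero(m); c=[u.mean(),v.mean()]
            print(n,t,round(d["score"],2),d["bbox"],np.round(c),onz(c,0.018,n).round(3), m.sum())
    if n=="scene": crop(im,270,130,420,250,5,"sc1.png")
    else: crop(im,200,170,400,330,4,"si1.png")
E
```

```text
scene clip 0.67 [379.0, 158.4, 400.0, 173.9] [390. 166.] [[0.606 0.276 0.018]] 166
scene clip 0.53 [295.2, 176.4, 315.3, 192.5] [304. 184.] [[ 0.461 -0.017  0.018]] 118
scene clip 0.51 [179.2, 235.1, 204.4, 253.6] [187. 245.] [[ 0.409 -0.466  0.018]] 92
scene neg_terminal 0.73 [345.3, 179.9, 385.4, 205.9] [365. 191.] [[0.631 0.118 0.018]] 545
scene pos_terminal 0.93 [300.8, 207.9, 339.8, 234.0] [320. 221.] [[ 0.621 -0.085  0.018]] 670
side clip 0.89 [210.1, 288.3, 255.4, 315.4] [234. 302.] [[0.609 0.283 0.018]] 307
side clip 0.82 [344.2, 227.8, 386.7, 253.4] [364. 238.] [[ 0.457 -0.014  0.018]] 267
side clip 0.82 [447.2, 124.4, 465.8, 153.9] [455. 138.] [[ 0.409 -0.469  0.018]] 193
side neg_terminal 0.74 [245.8, 226.1, 302.0, 275.8] [273. 252.] [[0.616 0.139 0.018]] 1381
side neg_terminal 0.36 [351.9, 234.9, 387.0, 249.8] [375. 243.] [[ 0.43  -0.017  0.018]] 63
side pos_terminal 0.55 [300.1, 177.9, 349.4, 219.6] [324. 198.] [[ 0.606 -0.063  0.018]] 983
```

View pics/sc1.png

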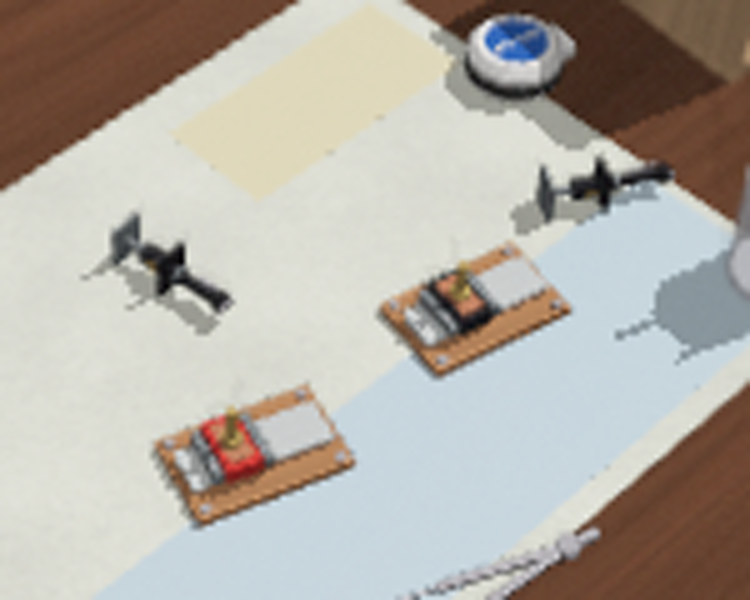

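View pics/si1.png

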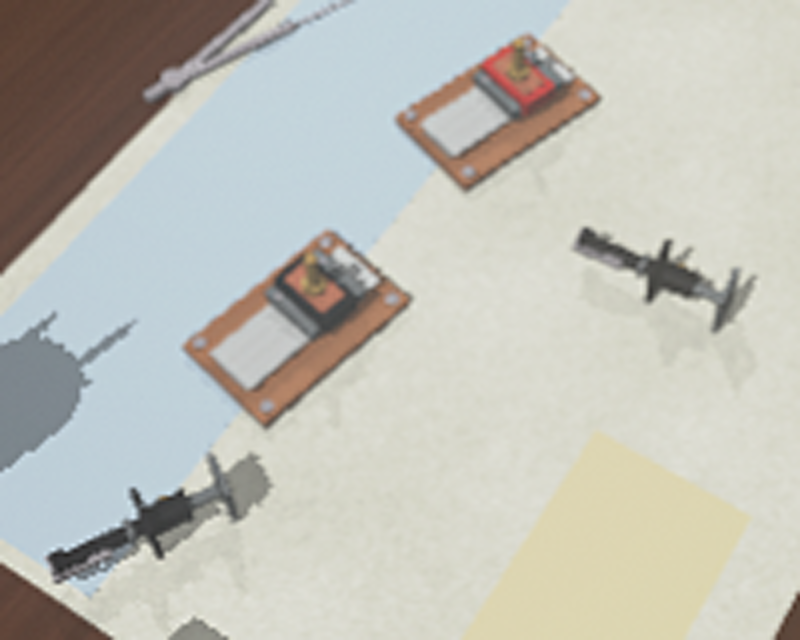

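```bash
python3 - <<'E'
from h import *
o=ctrl.get_obs(); print(rot(o["eef_rot"]).round(3))
f=lambda P,c:(np.array(P)/c[2]+c[:2])
S=(200,170,4); C=(270,130,5)
for nm,p in dict(nose=(578,240),thumb=(733,305)).items(): print(nm,onz(f(p,S),.018,"side").round(4))
for nm,p in dict(nose=(228,302),thumb=(120,240)).items(): print(nm,onz(f(p,C),.018,"scene").round(4))
# board corners top z=8
print("board side",onz(np.array([f(p,S) for p in [(185,345),(268,428),(411,298),(328,230)]]),.008,"side").round(4))
print("board scene",onz(np.array([f(p,C) for p in [(380,308),(440,375),(572,308),(512,242)]]),.008,"scene").round(4))
print("stud top", onz([f((311,257),S)],.06,"side").round(4),onz([f((463,268),C)],.06,"scene").round(4))
print("red board side",onz(np.array([f(p,S) for p in [(395,120),(468,190),(602,98),(528,35)]]),.008,"side").round(4))
E
```

```text
[[-0.943  0.     0.332]
 [-0.332  0.    -0.943]
 [-0.    -1.    -0.   ]]
nose [[ 0.5089 -0.0072  0.018 ]]
thumb [[ 0.4079 -0.0197  0.018 ]]
nose [[ 0.5121 -0.0073  0.018 ]]
thumb [[ 0.4157 -0.0259  0.018 ]]
board side [[0.6649 0.1795 0.008 ]
 [0.5907 0.1944 0.008 ]
 [0.5735 0.0789 0.008 ]
 [0.6448 0.0677 0.008 ]]
board scene [[0.5816 0.0749 0.008 ]
 [0.6534 0.0631 0.008 ]
 [0.6727 0.1766 0.008 ]
 [0.6001 0.191  0.008 ]]
stud top [[0.6173 0.1138 0.06  ]] [[0.6244 0.1096 0.06  ]]
red board side [[ 0.6611 -0.0258  0.008 ]
 [ 0.5899 -0.0062  0.008 ]
 [ 0.5584 -0.118   0.008 ]
 [ 0.6291 -0.1367  0.008 ]]
```

```bash
python3 -m pendant '[0.020,0.044,0,0,0,6.6,0.0854, 0.020,0.044,0,0,0,6.6,0.0854, 0.020,0.044,0,0,0,6.6,0.0854, 0.020,0.044,0,0,0,6.6,0.0854, 0.020,0.044,0,0,0,6.6,0.0854, 0.020,0.044,0,0,0,6.6,0.0854, 0.021,0.044,-0.01,0,0,6.6,0.0854, 0.021,0.044,-0.01,0,0,6.6,0.0854, 0.021,0.044,-0.01,0,0,6.6,0.0854, 0.021,0.044,-0.01,0,0,6.6,0.0854, 0.021,0.044,-0.01,0,0,6.6,0.0854, 0.021,0.04,-0.01,0,0,6.4,0.0854]' | tail -c 600
python3 - <<'E'
from h import *
o=ctrl.get_obs(); im=ctrl.camera("wrist"); cv2.imwrite("pics/w1.png",im[:,:,::-1])
print(o["eef_pos"],rot(o["eef_rot"]).round(3),o["time_s"],o["q"].round(2))
E
```

```text
time_s: 2.05
eef_pos: [0.4378, -0.0167, 0.1714]
eef_rot: [0.536, -0.536, 0.461, -0.461]
wrist_force: [1.2, 0.3, 0.2]
opening: 1.0
[ 0.43781257 -0.0167122   0.17135101] [[ 0.15   0.001  0.989]
 [-0.989 -0.     0.15 ]
 [ 0.001 -1.     0.001]] 2.05 [-0.31 -0.07  2.   -0.    1.21 -0.46]
```

View pics/w1.png

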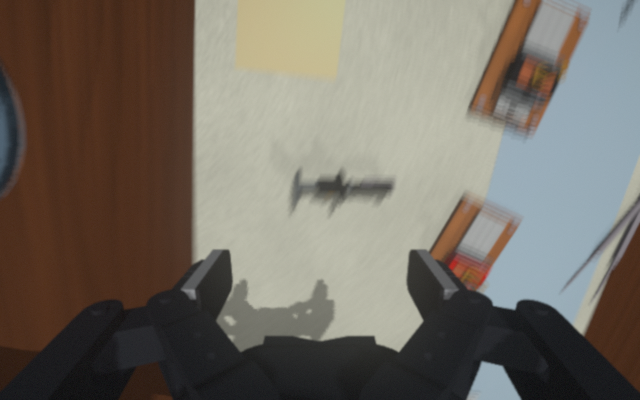

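The picture is blurred because the arm was still moving. The clip lies at about (343,187), nose to the right. I'll settle and look again.

```bash
python3 -m pendant '[0,0,0,0,0,0,0.0854,0,0,0,0,0,0,0.0854]' | tail -c 600
python3 - <<'E'
from h import *
o=ctrl.get_obs(); im=ctrl.camera("wrist"); cv2.imwrite("pics/w2.png",im[:,:,::-1]); crop(im,270,140,430,240,5,"w2c.png");crop(im,400,0,600,140,4,"w2n.png")
import pickle; pickle.dump(o,open("o2.pkl","wb"))
print(o["eef_pos"],rot(o["eef_rot"]).round(3),o["time_s"],o["q"].round(2),o["dq"].round(3))
for t in("clip","thumb","nose","hook","neg_terminal"):
    for d in ctrl.silhouettes(t,"wrist"): print(t,d["score"],d["bbox"])
E
```

```text
time_s: 2.35
eef_pos: [0.4371, -0.0189, 0.1715]
eef_rot: [-0.535, 0.535, -0.462, 0.462]
wrist_force: [-0.3, -0.8, -0.2]
opening: 0.995
[ 0.43706451 -0.01891394  0.17153041] [[ 0.145  0.     0.989]
 [-0.989 -0.     0.145]
 [ 0.    -1.     0.   ]] 2.35 [-0.32 -0.07  2.   -0.    1.21 -0.46] [-0.017 -0.008  0.001 -0.    -0.    -0.001]
clip 0.61 [293.1, 171.3, 396.0, 206.9]
thumb 0.93 [294.0, 170.1, 396.3, 205.2]
nose 0.71 [290.5, 168.3, 395.0, 208.2]
nose 0.27 [468.3, 1.8, 593.8, 133.8]
hook 0.97 [295.0, 172.2, 393.7, 204.4]
neg_terminal 0.96 [468.4, 0.7, 588.6, 135.2]
```

View pics/w2c.png

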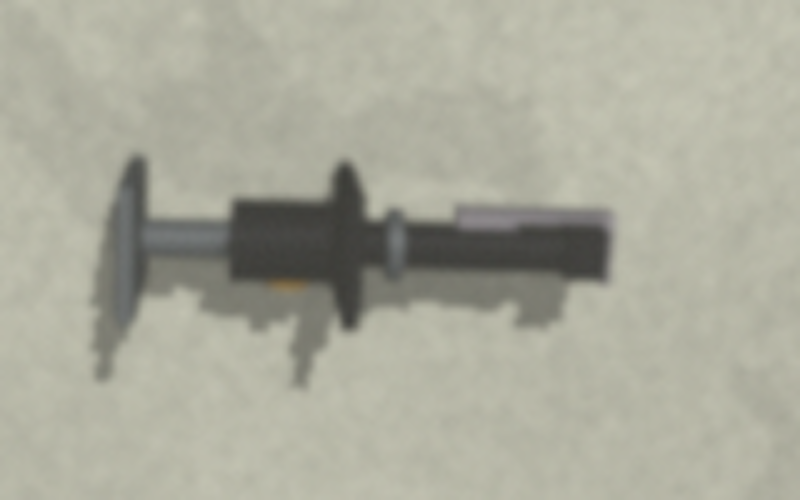

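View pics/w2n.png

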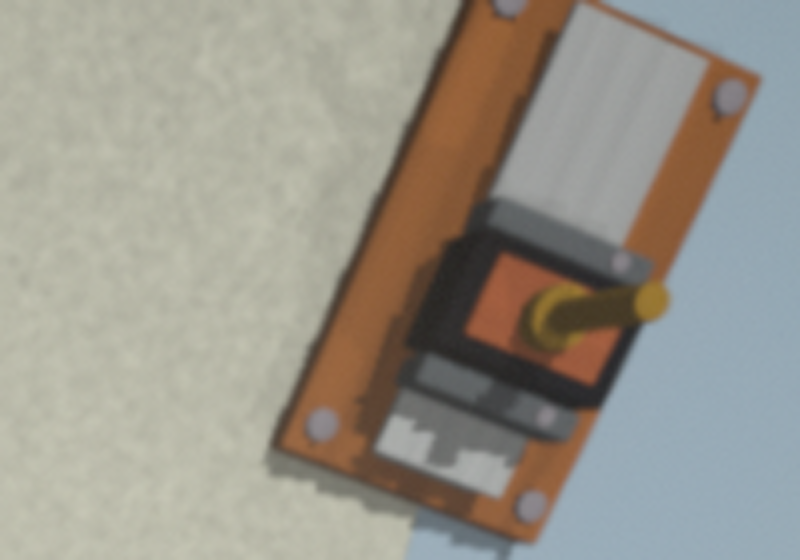

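```bash
python3 - <<'E'
from h import *
import pickle; o=pickle.load(open("o2.pkl","rb"))
from scipy.optimize import least_squares
g=lambda p:np.array(p)/5+[270,140]
# clip model pts (y center-> axis points) , obs
mp=np.array([[50,0,18],[-26,0,18],[-36,0,18],[30,0,18],[8,0,18]])/1e3
ob=np.array([g((609,252)),g((231,240)),g((180,237)),g((510,247)),g((395,243))])
W=np.array([[1,1],[1,.5],[0,1],[0,1],[0,1]])
def cl(p,m): c,s=np.cos(p[2]),np.sin(p[2]); return np.c_[p[0]+c*m[:,0]-s*m[:,1],p[1]+s*m[:,0]+c*m[:,1],m[:,2]]
r=least_squares(lambda p:((proj(cl(p,mp),"wrist",o)-ob)*W).ravel(),[.46,-.015,.12])
print(r.x,np.degrees(r.x[2]),r.fun.round(2))
print("grasp centre free",cl(r.x,np.array([[-.024,0,0]])))
# check features
print(((proj(cl(r.x,np.array([[0,14,18],[0,-14,18],[0,0,36],[-48,14,18],[-48,-14,18],[-44,0,36]])/1e3),"wrist",o)-[270,140])*5).round())
# board
h=lambda p:np.array(p)/4+[400,0]
B=onz([h((278,445)),h((537,542)),h((762,78)),h((470,0))],.008,"wrist",o); print(B.round(4))
print("ang long",np.degrees(np.arctan2(*(B[2]-B[1])[[1,0]]))-90, "short",np.degrees(np.arctan2(*(B[1]-B[0])[[1,0]])))
print("studtop",onz([h((652,300))],.06,"wrist",o), "nut",onz([h((550,318))],.034,"wrist",o))
E
```

```text
[ 0.46042622 -0.01551049  0.11211657] 6.423806273108876 [-0.7  -0.24  0.7  -0.15  0.   -0.03 -0.    0.11  0.    0.19]
grasp centre free [[ 0.4365769  -0.01819565  0.        ]]
[[366. 175.]
 [358. 309.]
 [369. 264.]
 [127. 167.]
 [126. 301.]
 [140. 257.]]
[[0.5736 0.0785 0.008 ]
 [0.6468 0.066  0.008 ]
 [0.6665 0.1782 0.008 ]
 [0.5917 0.1814 0.008 ]]
ang long -9.967680055753831 short -9.713159594603832
studtop [[0.61736661 0.1133458  0.06      ]] nut [[0.61486511 0.11231762 0.034     ]]
```

```bash
python3 -m pendant '[-0.0005,0.0007,-0.04,0,0,-1.9,0.0854, 0,0,-0.05,0,0,0,0.0854, 0,0,-0.04,0,0,0,0.0854, 0,0,-0.015,0,0,0,0.0854,0,0,0,0,0,0,0.0854,0,0,0,0,0,0,0.0854]' | tail -c 300
python3 - <<'E'
from h import *
o=ctrl.get_obs(); im=ctrl.camera("wrist"); cv2.imwrite("pics/w3.png",im[:,:,::-1])
print(o["eef_pos"],rot(o["eef_rot"]).round(3),o["time_s"])
E
```

```text
time_s: 3.4
eef_pos: [0.438, -0.0181, 0.0278]
eef_rot: [0.528, -0.527, 0.47, -0.472]
wrist_force: [0.9, -0.2, -0.4]
opening: 1.0
[ 0.43804918 -0.01812135  0.02775487] [[ 0.113  0.003  0.994]
 [-0.994 -0.001  0.113]
 [ 0.001 -1.     0.003]] 3.4
```

View pics/w3.png

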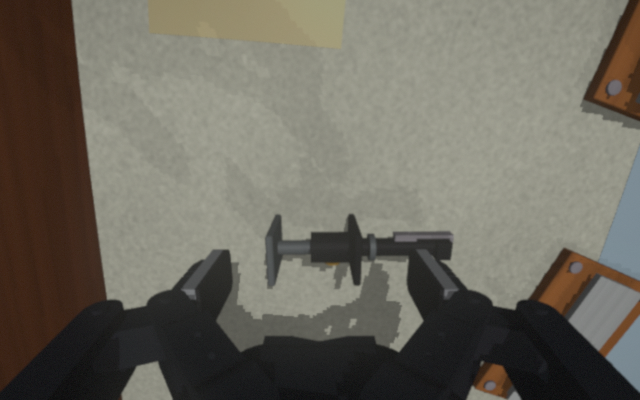

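```bash
python3 -m pendant '[-0.001,0,-0.0015,0,0,0,0.06, 0,0,0,0,0,0,0.052, 0,0,0,0,0,0,0.052]' | tail -c 300
python3 - <<'E'
from h import *
o=ctrl.get_obs(); im=ctrl.camera("wrist"); cv2.imwrite("pics/w4.png",im[:,:,::-1])
crop(im,200,180,480,360,2.8,"w4c.png")
print(o["eef_pos"],rot(o["eef_rot"]).round(3),o["time_s"],o["opening"])
E
```

```text
time_s: 3.82
eef_pos: [0.4358, -0.0176, 0.025]
eef_rot: [0.528, -0.528, 0.471, -0.471]
wrist_force: [-0.3, 0.4, -0.6]
opening: 0.609
[ 0.43577009 -0.01762995  0.02504396] [[ 0.113  0.     0.994]
 [-0.994 -0.     0.113]
 [ 0.    -1.     0.   ]] 3.825 0.6085131026447912
```

View pics/w4c.png

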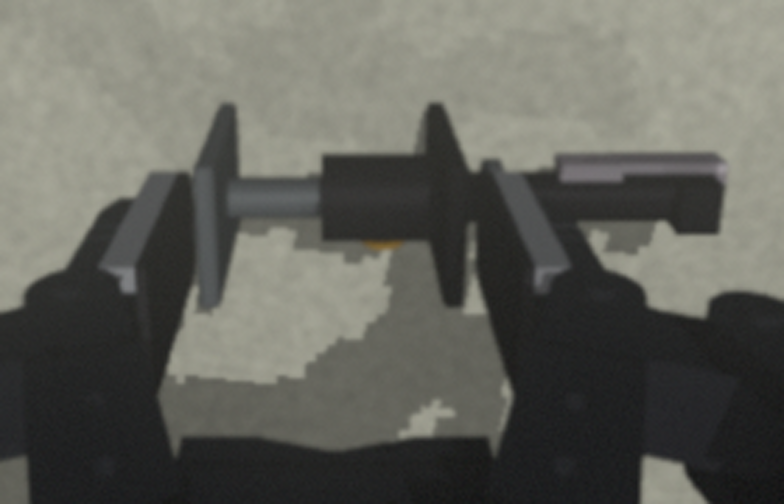

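The fingers stand on either side of the plates, behind the thumb plate and in front of the flange. I'll raise 1 mm to clear the barrel ring and squeeze.

```bash
python3 -m pendant '[0,0,0.001,0,0,0,0.048, 0,0,0,0,0,0,0.04, 0,0,0,0,0,0,0.033,0,0,0,0,0,0,0.025,0,0,0,0,0,0,0.025]' | tail -c 300
python3 - <<'E'
from h import *
o=ctrl.get_obs(); im=ctrl.camera("wrist"); cv2.imwrite("pics/w5.png",im[:,:,::-1])
crop(im,200,180,480,360,2.8,"w5c.png")
print(o["eef_pos"],rot(o["eef_rot"]).round(3),o["time_s"],o["opening"]*.0854)
E
```

```text
time_s: 4.5
eef_pos: [0.4366, -0.0181, 0.0273]
eef_rot: [0.528, -0.528, 0.47, -0.471]
wrist_force: [-5.2, 0.6, 16.9]
opening: 0.349
[ 0.43663223 -0.01813195  0.02728252] [[ 0.114  0.001  0.994]
 [-0.994 -0.001  0.114]
 [ 0.001 -1.     0.001]] 4.5 0.029794631220534575
```

View pics/w5c.png

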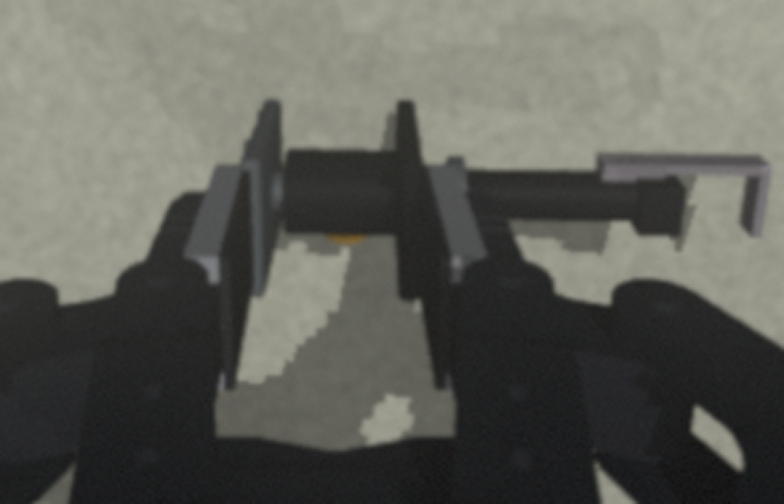

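```bash
python3 -m pendant '[0,0,0.001,0,0,0,0.025, 0,0,0.001,0,0,0,0.025]' | tail -c 100
python3 -m pendant '[0,0,0.02,0,0,0,0.025, 0,0,0.03,0,0,0,0.025,0,0,0.03,0,0,0,0.025,0,0,0,0,0,0,0.025,0,0,0,0,0,0,0.025]' | tail -c 300
python3 - <<'E'
from h import *
o=ctrl.get_obs(); im=ctrl.camera("wrist"); cv2.imwrite("pics/w6.png",im[:,:,::-1])
crop(im,200,180,480,360,2.8,"w6c.png")
im=ctrl.camera("side");crop(im,280,120,440,270,4,"s6.png")
im=ctrl.camera("scene");crop(im,250,130,380,230,6,"c6.png")
print(o["eef_pos"],rot(o["eef_rot"]).round(3),o["time_s"],o["opening"]*.0854,o["torque"])
E
```

```text
.0176, 0.0278]
eef_rot: [0.528, -0.528, 0.471, -0.471]
wrist_force: [0.2, 0.0, -0.8]
opening: 0.346
time_s: 5.42
eef_pos: [0.4349, -0.0174, 0.1069]
eef_rot: [-0.527, 0.528, -0.471, 0.47]
wrist_force: [-1.4, -0.1, -0.3]
opening: 0.346
[ 0.43493661 -0.01738442  0.10689935] [[ 0.113 -0.001  0.994]
 [-0.994  0.     0.113]
 [-0.001 -1.    -0.001]] 5.425 0.029515620841591747 [0.03448819 0.01529403 0.00951101]
```

View pics/w6c.png

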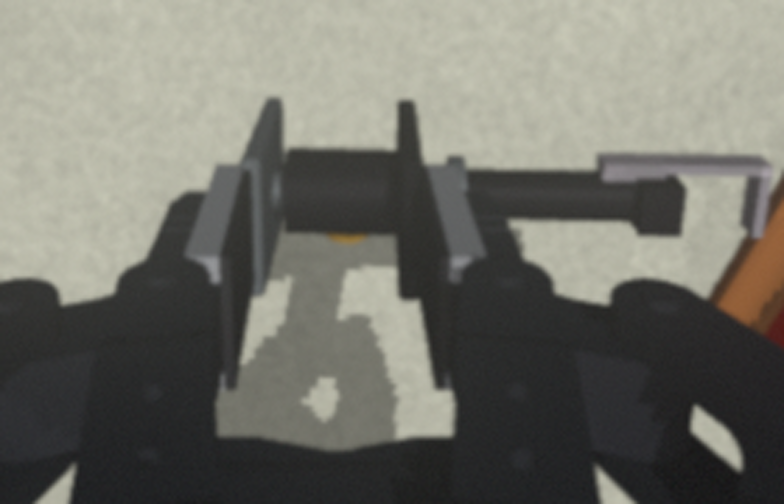

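View pics/s6.png

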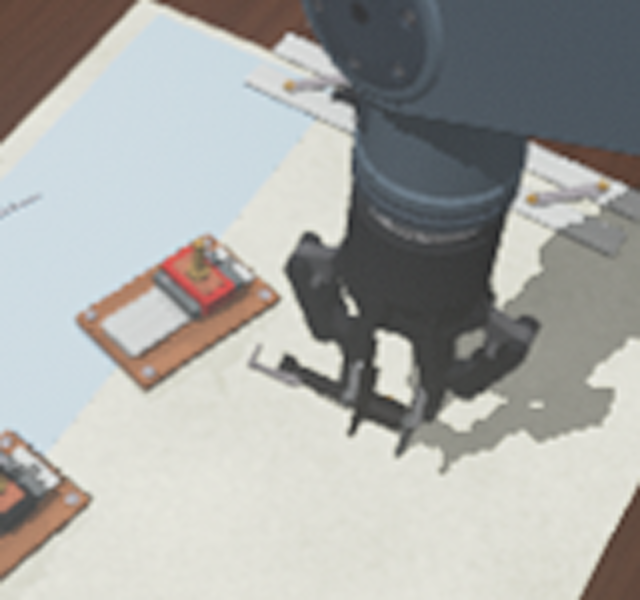

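View pics/c6.png

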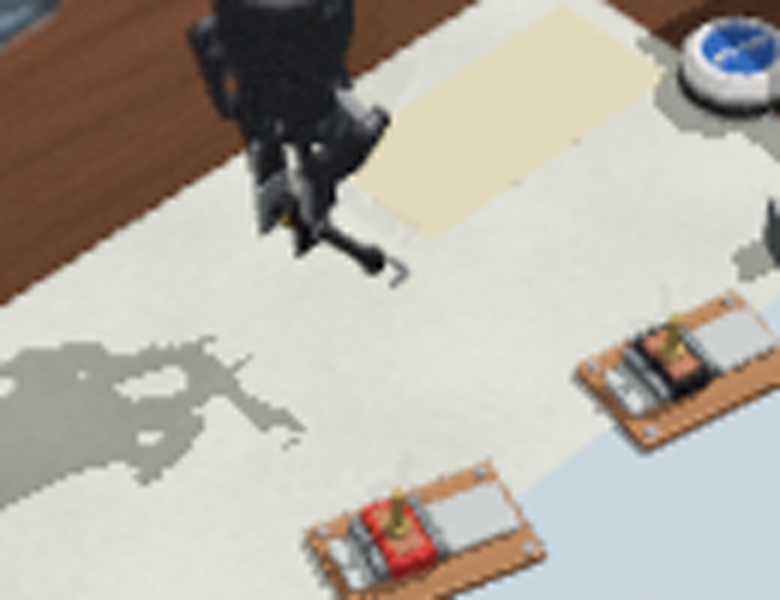

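```bash
cat > fit.py <<'E'
from h import *
def boxpts(x0,x1,y0,y1,z0,z1): return np.array([[x,y,z] for x in(x0,x1) for y in(y0,y1) for z in(z0,z1)])/1e3
EDG=[(0,1),(0,2),(0,4),(1,3),(1,5),(2,3),(2,6),(3,7),(4,5),(4,6),(5,7),(6,7)]
def parts(tr): # tr mm
    return {"nose":boxpts(42,50,-5,5,11,25),"shank":boxpts(50+tr-25,52+tr,6,8,15,21),"hook":boxpts(50+tr,52+tr,-7,8,15,21),
    "flange":boxpts(-4,0,-14,14,0,36),"thumb":boxpts(-48+tr,-44+tr,-14,14,0,36)}
A0=np.array([[0,-1,0],[0,0,-1],[1,0,0]]).astype(float) # clip axes->tool: x->z, y->-x, z->-y  (columns)
def clip2cam_px(P,p):
    # p: origin in tool (axis origin x=0,z=18) , rotvec in tool
    i=ctrl.camera_info("wrist"); M=np.linalg.inv(np.array(i["tool_from_camera"]))
    Q=(P-[0,0,.018])@A0.T@R.from_rotvec(p[3:]).as_matrix().T+p[:3]
    c=Q@M[:3,:3].T+M[:3,3]; s=c[:,:2]/c[:,2:]; s=s*(1+i["k1"]*(s**2).sum(1,keepdims=True))
    return s*[i["fx"],i["fy"]]+[i["cx"],i["cy"]]
def overlay(imgpng,p,tr,box,f,out):
    im=cv2.imread(imgpng); u0,v0,u1,v1=box; c=cv2.resize(im[v0:v1,u0:u1],None,fx=f,fy=f,interpolation=cv2.INTER_CUBIC)
    for k,b in parts(tr).items():
        uv=((clip2cam_px(b,p)+.5-[u0,v0])*f)
        for a,e in EDG: cv2.line(c,tuple(int(t) for t in uv[a]),tuple(int(t) for t in uv[e]),{"nose":(0,255,255),"shank":(0,0,255),"hook":(0,255,0)}.get(k,(255,0,255)),1)
    cv2.imwrite(out,c)
E
python3 - <<'E'
from fit import *
overlay("pics/w6.png",np.array([0,.0095,.0165,0,0,0]),15,(240,190,500,320),3,"pics/ov6.png")
E
```

```text
(no output)
```

View pics/ov6.png

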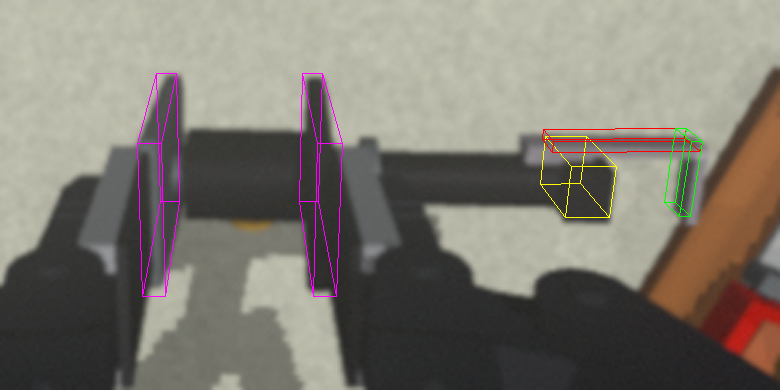

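```bash
python3 - <<'E'
from fit import *
p=np.array([-.0003,.0095,.0172,0,0,0])
overlay("pics/w6.png",p,15,(400,225,490,275),8,"pics/ov6b.png")
overlay("pics/w6.png",p,15,(280,200,380,300),6,"pics/ov6d.png")
E
```

```text
(no output)
```

View pics/ov6b.png

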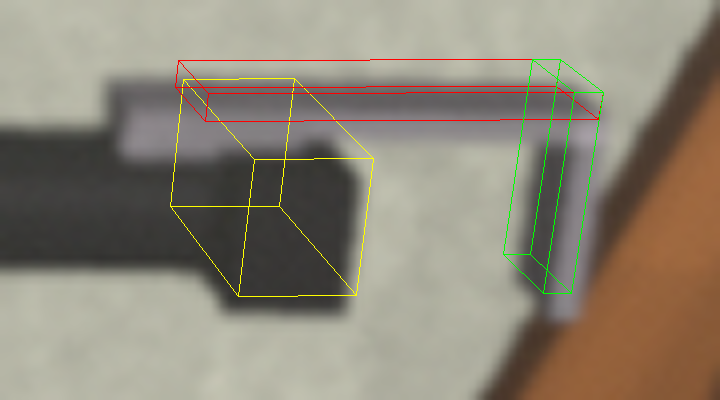

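View pics/ov6d.png

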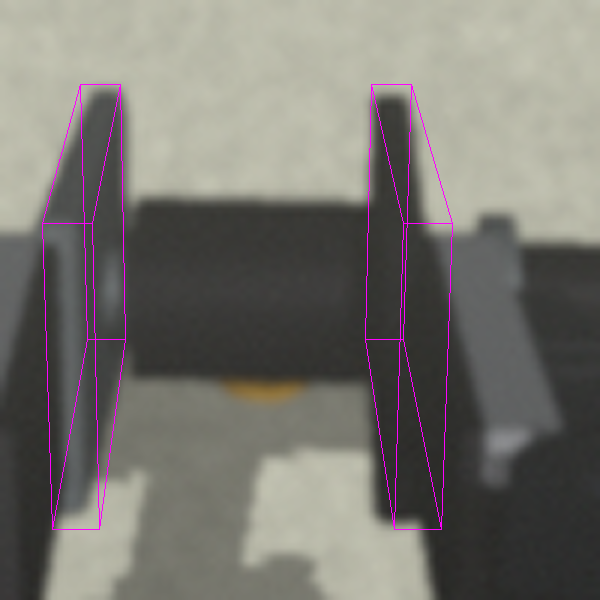

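```bash
python3 - <<'E'
from fit import *
im=cv2.imread("pics/w6.png"); g=im.max(2).astype(float)
def edges(u,lo,hi):
    col=g[lo:hi,u-1:u+2].mean(1); d=np.diff(col); a=d.argmin(); b=d.argmax()
    f=lambda k:(k+.5+0.5*(d[k+1]-d[k-1])/(2*d[k]-d[k-1]-d[k+1]) if 0<k<len(d)-1 else k+.5)
    return lo+f(a),lo+f(b)
obs=[]
for u,lo,hi,r in[(305,225,275,8.5),(315,225,275,8.5),(325,225,275,8.5),(335,225,275,8.5),(385,232,268,5),(390,232,268,5),(395,232,268,5),(400,232,268,5),(408,243,268,5)]:
    print(u,[round(x,2) for x in edges(u,lo,hi)],g[lo:hi:3,u].astype(int).tolist())
p=np.array([0,.0095,.0170,0,0,0]); th=np.linspace(0,2*np.pi,200)
for x,r in[(-20,8.5),(-10,8.5),(20,5),(28,5),(32,5)]:
    uv=clip2cam_px(np.c_[np.full(200,x),r*np.cos(th),18+r*np.sin(th)]/1e3,p); print(x,uv[:,0].mean().round(1),uv[:,1].min().round(2),uv[:,1].max().round(2))
E
```

```text
305 [np.float64(232.47), np.float64(262.62)] [193, 188, 181, 62, 59, 57, 59, 63, 62, 59, 54, 52, 53, 120, 121, 116, 120]
315 [np.float64(232.67), np.float64(262.93)] [185, 184, 186, 69, 58, 58, 58, 63, 61, 56, 56, 53, 52, 109, 124, 120, 121]
325 [np.float64(232.99), np.float64(263.58)] [189, 189, 183, 76, 59, 58, 60, 63, 65, 57, 53, 52, 52, 112, 132, 121, 122]
335 [np.float64(233.11), np.float64(263.47)] [186, 189, 181, 75, 57, 58, 57, 62, 63, 57, 53, 53, 53, 101, 124, 122, 121]
385 [np.float64(240.38), np.float64(257.7)] [188, 184, 185, 84, 57, 64, 64, 57, 55, 162, 141, 131]
390 [np.float64(240.43), np.float64(258.14)] [189, 181, 181, 89, 58, 63, 63, 58, 53, 158, 184, 182]
395 [np.float64(240.4), np.float64(258.18)] [185, 185, 184, 89, 56, 63, 62, 57, 53, 153, 180, 182]
400 [np.float64(240.39), np.float64(258.35)] [182, 178, 181, 85, 59, 63, 64, 58, 56, 151, 179, 184]
408 [np.float64(266.5), np.float64(258.34)] [59, 59, 67, 60, 57, 98, 181, 184, 178]
-20 313.9 232.78 263.83
-10 332.0 232.78 263.83
20 386.0 239.06 257.27
28 400.4 239.03 257.23
32 407.6 239.02 257.21
```

```bash
python3 -m pendant '[0.018,0.027,0,0,0,-2.6,0.025, 0.019,0.028,0,0,0,-2.7,0.025, 0.019,0.028,0,0,0,-2.7,0.025,0.019,0.028,0,0,0,-2.7,0.025,0.019,0.028,0,0,0,-2.7,0.025,0.018,0.026,0,0,0,-2.6,0.025,0,0,0,0,0,0,0.025,0,0,0,0,0,0,0.025,0,0,0,0,0,0,0.025]' | tail -c 300
python3 - <<'E'
from h import *
import pickle
o=ctrl.get_obs(); im=ctrl.camera("wrist"); cv2.imwrite("pics/w7.png",im[:,:,::-1]);pickle.dump(o,open("o7.pkl","wb"))
im=ctrl.camera("side");crop(im,200,150,380,290,4,"s7.png")
im=ctrl.camera("scene");crop(im,290,110,440,230,5,"c7.png")
print(o["eef_pos"],rot(o["eef_rot"]).round(3),o["time_s"],o["opening"]*.0854,o["wrist_force"])
E
```

```text
time_s: 6.7
eef_pos: [0.5469, 0.1466, 0.1073]
eef_rot: [0.456, -0.457, 0.54, -0.54]
wrist_force: [0.2, -0.9, -0.5]
opening: 0.347
[0.54688799 0.14656974 0.10728554] [[-0.165 -0.001  0.986]
 [-0.986 -0.    -0.165]
 [ 0.    -1.    -0.001]] 6.7 0.02966837913248324 [ 0.16868586 -0.87861118 -0.539674  ]
```

View pics/w7.png

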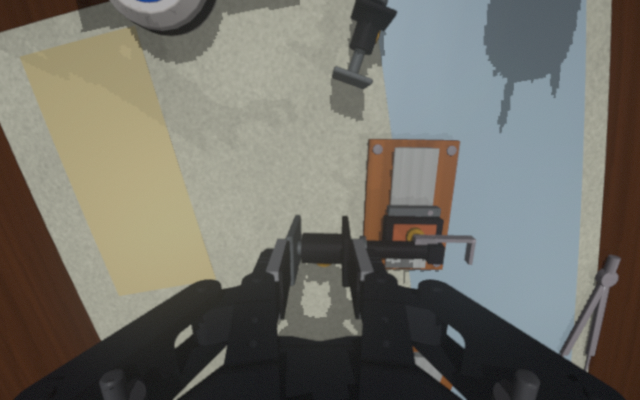

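View pics/s7.png

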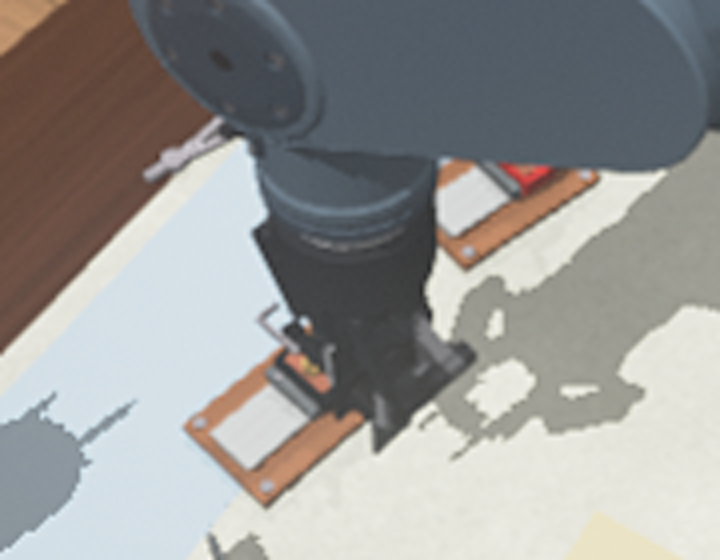

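View pics/c7.png

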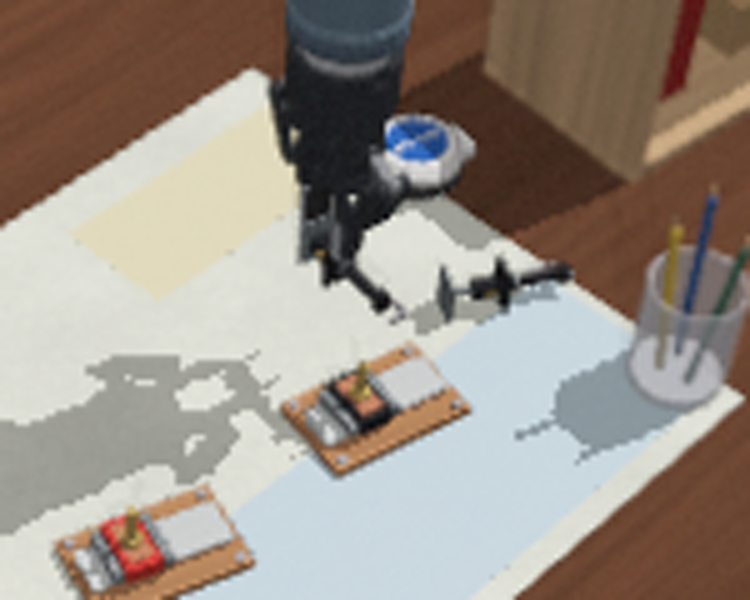

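```bash
python3 -m pendant '[0,0.003,-0.02,0,0,0,0.025, 0,0,-0.02,0,0,0,0.025, 0,0,-0.011,0,0,0,0.025,0,0,0,0,0,0,0.025,0,0,0,0,0,0,0.025]' | tail -c 300
python3 - <<'E'
from h import *
import pickle
o=ctrl.get_obs(); im=ctrl.camera("wrist"); cv2.imwrite("pics/w8.png",im[:,:,::-1]);pickle.dump(o,open("o8.pkl","wb"))
crop(im,360,100,520,220+60,4.4,"w8c.png")
im=ctrl.camera("side");crop(im,230,210,330,290,7,"s8.png")
im=ctrl.camera("scene");crop(im,330,140,420,220,7,"c8.png")
print(o["eef_pos"],rot(o["eef_rot"]).round(3),o["time_s"],o["wrist_force"])
E
```

```text
time_s: 7.48
eef_pos: [0.5482, 0.1503, 0.0575]
eef_rot: [-0.457, 0.457, -0.539, 0.54]
wrist_force: [0.0, -0.2, -0.3]
opening: 0.35
[0.5482103  0.15032829 0.05753946] [[-0.165  0.001  0.986]
 [-0.986  0.    -0.165]
 [-0.    -1.     0.001]] 7.475 [ 0.02936214 -0.1914471  -0.315129  ]
```

View pics/w8c.png

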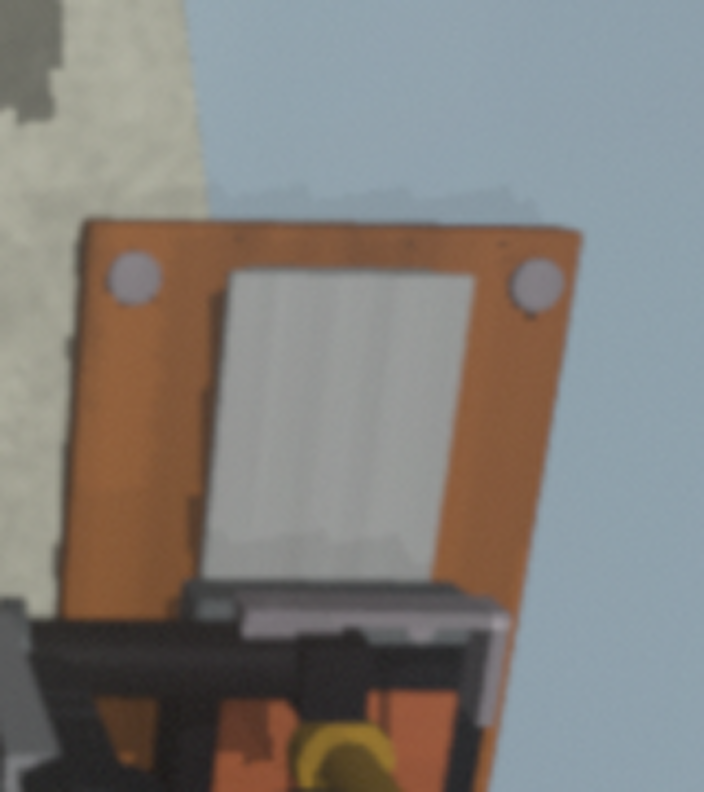

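View pics/s8.png

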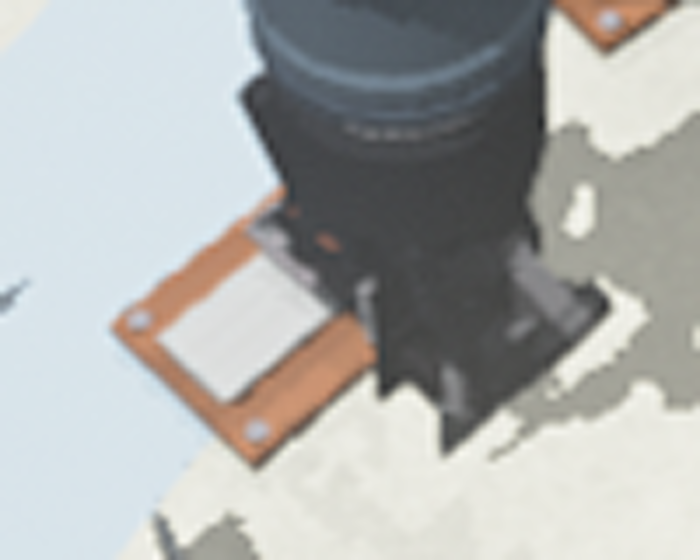

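View pics/c8.png

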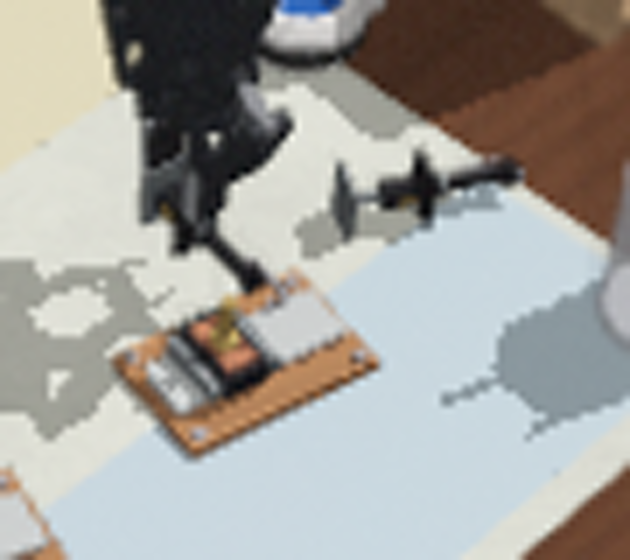

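```bash
python3 - <<'E'
from fit import *
im=cv2.imread("pics/w8.png"); cv2.imwrite("pics/w8d.png",cv2.resize(im[210:340,390:500],None,fx=6,fy=6,interpolation=cv2.INTER_CUBIC)[:780])
E
```

```text
(no output)
```

View pics/w8d.png

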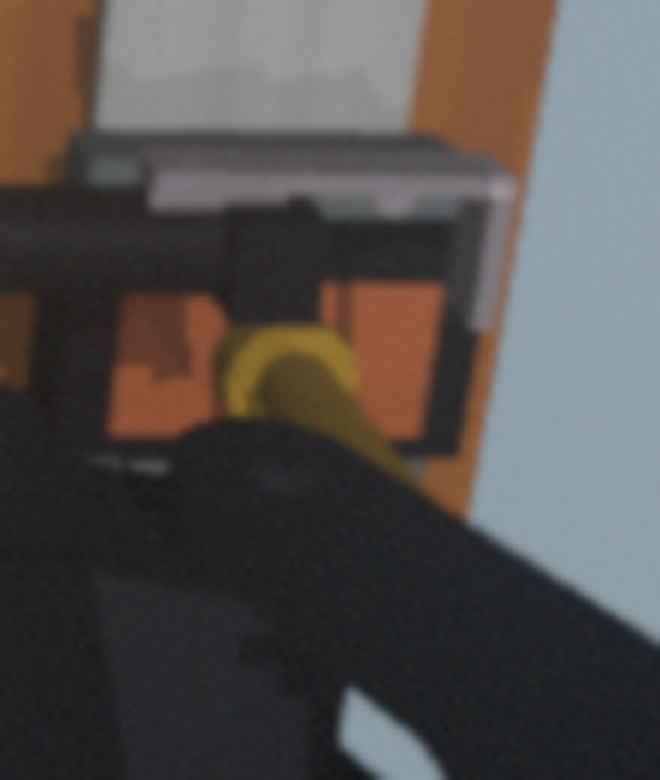

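```bash
python3 - <<'E'
from fit import *
import pickle; o=pickle.load(open("o8.pkl","rb"))
Rt=rot(o["eef_rot"]); ex=Rt[:,2]; ey=-Rt[:,0]
p=np.array([0.0003,.0100,.0168,0,0,0])
overlay("pics/w8.png",p,15,(390,210,500,340),6,"pics/ov8.png")
c=cv2.imread("pics/ov8.png")
def draw(sx,sy,col):
    th=np.linspace(0,2*np.pi,60)
    for r,z in[(7.2,34),(4,34),(4,46),(4,60)]:
        P=np.c_[sx+r/1e3*np.cos(th),sy+r/1e3*np.sin(th),np.full(60,z/1e3)]
        uv=((proj(P,"wrist",o)+.5-[390,210])*6).astype(int); cv2.polylines(c,[uv],True,col,1)
draw(.6160,.1130,(255,255,255))
cv2.imwrite("pics/ov8.png",c)
d=np.array([.6160,.1130,.046])-o["eef_pos"]; print("stud in clip frame rel tool: ex",d@ex,"ey",d@ey, "gap centre ex",p[2]+.0575)
E
```

```text
stud in clip frame rel tool: ex 0.07300667450986038 ey -0.02563448594625118 gap centre ex 0.0743
```

View pics/ov8.png

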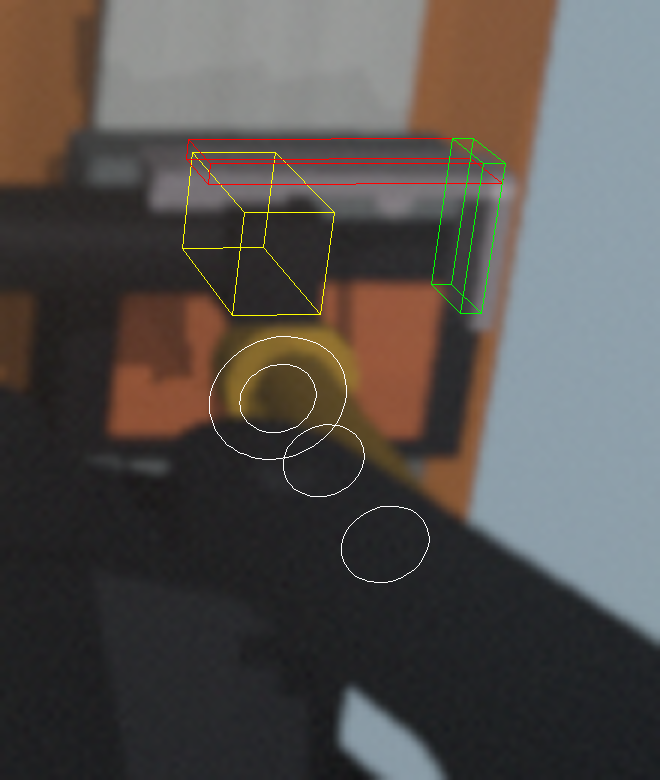

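```bash
python3 -m pendant '[-0.0007,-0.004,-0.0015,0,0,0,0.025,-0.0008,-0.005,0,0,0,0,0.025, -0.0008,-0.005,0,0,0,0,0.025, -0.0008,-0.005,0,0,0,0,0.025,-0.0003,-0.002,0,0,0,0,0.025,0,0,0,0,0,0,0.025,0,0,0,0,0,0,0.025]' | tail -c 300
python3 - <<'E'
from h import *
import pickle
o=ctrl.get_obs(); im=ctrl.camera("wrist"); cv2.imwrite("pics/w9.png",im[:,:,::-1]);pickle.dump(o,open("o9.pkl","wb"))
crop(im,390,210,500,310,6,"w9c.png")
im=ctrl.camera("scene");crop(im,330,140,420,220,7,"c9.png")
print(o["eef_pos"],rot(o["eef_rot"]).round(3),o["time_s"],o["wrist_force"],o["torque"])
E
```

```text
time_s: 8.5
eef_pos: [0.5442, 0.1295, 0.0553]
eef_rot: [0.457, -0.457, 0.54, -0.54]
wrist_force: [-0.7, -0.6, -0.6]
opening: 0.344
[0.54423691 0.12949077 0.05530108] [[-0.165  0.     0.986]
 [-0.986  0.    -0.165]
 [-0.    -1.     0.   ]] 8.5 [-0.66048035 -0.5582534  -0.56705684] [ 0.0586242  -0.01322066 -0.03535283]
```

View pics/w9c.png

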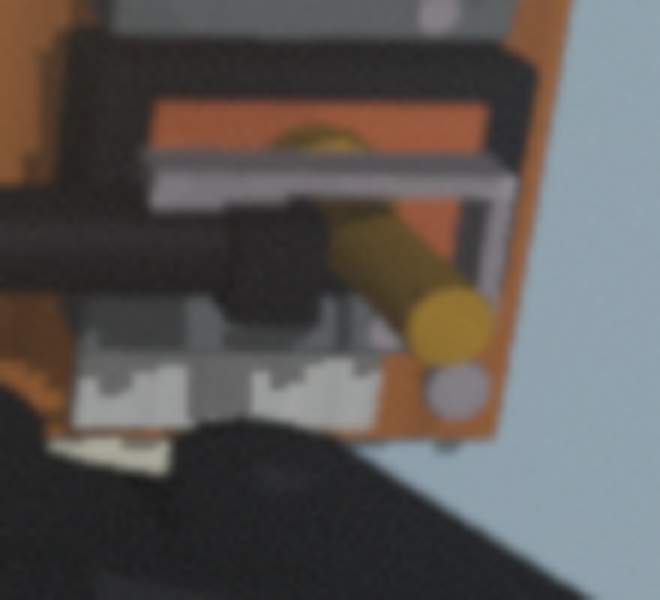

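View pics/c9.png

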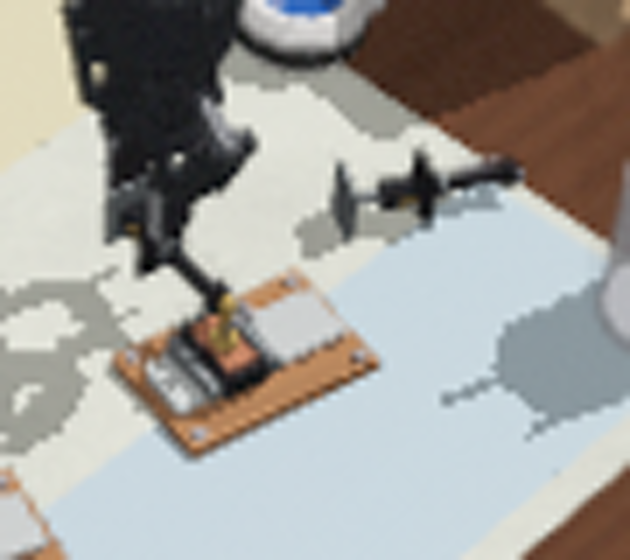

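```bash
python3 - <<'E'
from fit import *
import pickle; o=pickle.load(open("o9.pkl","rb"))
Rt=rot(o["eef_rot"]); ex=Rt[:,2]; ey=-Rt[:,0]
s=onz([np.array([448,327])/6+[390,210]-.5],.060,"wrist",o)[0]; d=s-o["eef_pos"]; print(s,"ex",d@ex,"ey",d@ey)
p=np.array([0.0012,.0100,.0170,0,0,0])
overlay("pics/w9.png",p,15,(390,210,500,310),6,"pics/ov9.png")
c=cv2.imread("pics/ov9.png")
th=np.linspace(0,2*np.pi,60)
for r,z in[(7.2,34),(4,34),(4,46),(4,60)]:
    P=np.c_[s[0]+r/1e3*np.cos(th),s[1]+r/1e3*np.sin(th),np.full(60,z/1e3)]
    uv=((proj(P,"wrist",o)+.5-[390,210])*6).astype(int); cv2.polylines(c,[uv],True,(255,255,255),1)
cv2.imwrite("pics/ov9.png",c)
E
```

```text
[0.61722455 0.11469823 0.06      ] ex 0.0744274792329653 ey -0.002564268853409559
```

View pics/ov9.png

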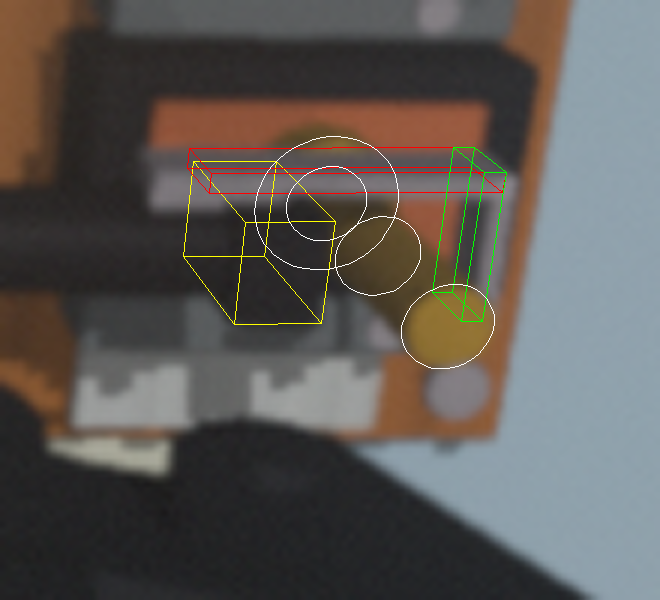

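The stud stands centred in the mouth along the clip, about 3 mm short of the shank. I'll feel for it in 1 mm steps.

```bash
python3 -m pendant '[-0.0002,-0.001,0,0,0,0,0.025,0,0,0,0,0,0,0.025]' | tail -c 190
python3 -m pendant '[-0.0002,-0.001,0,0,0,0,0.025,0,0,0,0,0,0,0.025]' | tail -c 190
```

```text
time_s: 8.85
eef_pos: [0.544, 0.1284, 0.0553]
eef_rot: [0.457, -0.457, 0.54, -0.54]
wrist_force: [0.9, -0.5, -0.1]
opening: 0.341
time_s: 9.1
eef_pos: [0.5438, 0.1273, 0.0553]
eef_rot: [0.457, -0.457, 0.54, -0.54]
wrist_force: [-0.2, 0.0, -0.4]
opening: 0.346
```

```bash
python3 -m pendant '[-0.0001,-0.0005,0,0,0,0,0.025,0,0,0,0,0,0,0.025]' | tail -c 190
python3 - <<'E'
from h import *
for _ in range(1):
    o=ctrl.get_obs(); print(o["wrist_force"],o["torque"])
E
```

```text
time_s: 9.35
eef_pos: [0.5437, 0.1268, 0.0553]
eef_rot: [-0.457, 0.457, -0.54, 0.54]
wrist_force: [0.2, 0.3, -0.9]
opening: 0.344
[ 0.15055347  0.25293684 -0.89476592] [ 0.01379946 -0.02721585  0.00037954]
```

```bash
python3 -m pendant '[-0.0001,-0.0005,0,0,0,0,0.025,0,0,0,0,0,0,0.025]' | tail -c 190
python3 - <<'E'
from h import *
for _ in range(1):
    o=ctrl.get_obs(); print(o["wrist_force"],o["torque"])
    im=ctrl.camera("wrist");cv2.imwrite("pics/w10.png",im[:,:,::-1]); crop(im,390,210,500,310,6,"w10c.png")
E
```

```text
time_s: 9.6
eef_pos: [0.5436, 0.1263, 0.0553]
eef_rot: [0.457, -0.457, 0.54, -0.54]
wrist_force: [-0.3, -0.2, -1.5]
opening: 0.346
[-0.33000575 -0.23289771 -1.46212218] [ 0.00820348 -0.00136705 -0.03798091]
```

View pics/w10c.png

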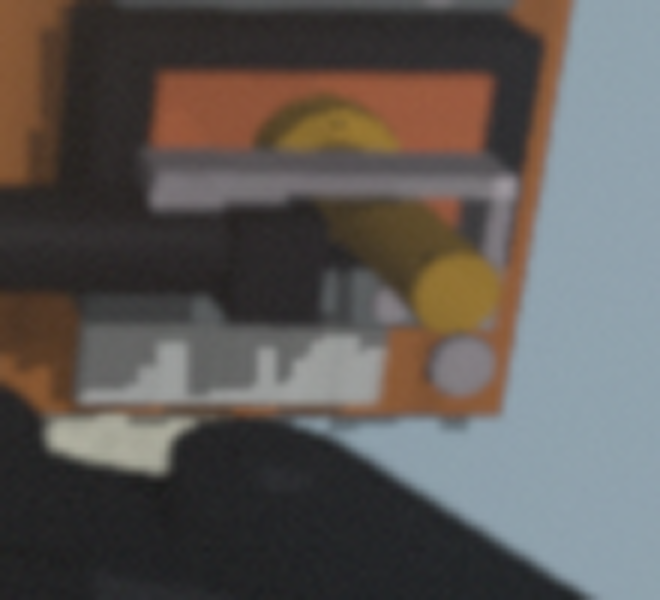

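```bash
for i in 1; do python3 -m pendant '[-0.0001,-0.0005,0,0,0,0,0.025,0,0,0,0,0,0,0.025]' | tail -c 190; done
python3 -c "
from h import *
o=ctrl.get_obs(); print(o['wrist_force'],o['torque'])"
```

```text
time_s: 9.9
eef_pos: [0.5435, 0.1258, 0.0553]
eef_rot: [0.457, -0.457, 0.54, -0.54]
wrist_force: [0.1, -0.7, 0.5]
opening: 0.343
[ 0.08244283 -0.68113419  0.47270467] [0.02941947 0.00703793 0.05318727]
```

```bash
python3 -m pendant '[-0.0001,-0.0005,0,0,0,0,0.025,0,0,0,0,0,0,0.025]' | tail -c 190
python3 -c "
from h import *
o=ctrl.get_obs(); print(o['wrist_force'],o['torque'])"
```

```text
time_s: 10.15
eef_pos: [0.5434, 0.1254, 0.0553]
eef_rot: [-0.457, 0.457, -0.54, 0.54]
wrist_force: [-0.4, 0.2, 0.3]
opening: 0.345
[-0.43433096  0.20484331  0.28839056] [ 0.01875981 -0.01022662 -0.0290959 ]
```

```bash
python3 -m pendant '[0,0,0,0,0,0,0.025]' | tail -c 190
python3 -c "
from h import *
o=ctrl.get_obs(); print(o['wrist_force'],o['torque'])"
```

```text
time_s: 10.28
eef_pos: [0.5434, 0.1254, 0.0553]
eef_rot: [-0.457, 0.457, -0.54, 0.54]
wrist_force: [-0.5, 0.5, -0.6]
opening: 0.343
[-0.48073033  0.4949987  -0.59900146] [-0.01391197  0.07441574 -0.05081089]
```

```bash
python3 -m pendant '[-0.0001,-0.0005,0,0,0,0,0.025,0,0,0,0,0,0,0.025]' | tail -c 190
python3 -c "
from h import *
o=ctrl.get_obs(); print(o['wrist_force'],o['torque'])"
```

```text
time_s: 10.52
eef_pos: [0.5433, 0.1248, 0.0553]
eef_rot: [-0.457, 0.457, -0.54, 0.54]
wrist_force: [0.2, 0.0, -0.4]
opening: 0.346
[ 0.18641448  0.00541961 -0.36035148] [0.03170785 0.0377698  0.00456992]
```

```bash
python3 -m pendant '[-0.0001,-0.0005,0,0,0,0,0.025,0,0,0,0,0,0,0.025]' | tail -c 190
python3 - <<'E'
from h import *
o=ctrl.get_obs(); print(o['wrist_force'],o['torque'])
im=ctrl.camera("wrist");cv2.imwrite("pics/w11.png",im[:,:,::-1]); crop(im,390,210,500,310,6,"w11c.png")
o=ctrl.get_obs(); print(o['wrist_force'],o['torque'])
E
```

```text
time_s: 10.78
eef_pos: [0.5433, 0.1245, 0.0553]
eef_rot: [0.457, -0.457, 0.54, -0.54]
wrist_force: [-0.1, 1.2, 0.0]
opening: 0.346
[-0.11800432  1.22332083  0.01541362] [ 0.18025861 -0.04530612  0.05792287]
[1.14400839 1.61001735 0.03962728] [ 0.13628189 -0.03241153  0.07401757]
```

View pics/w11c.png

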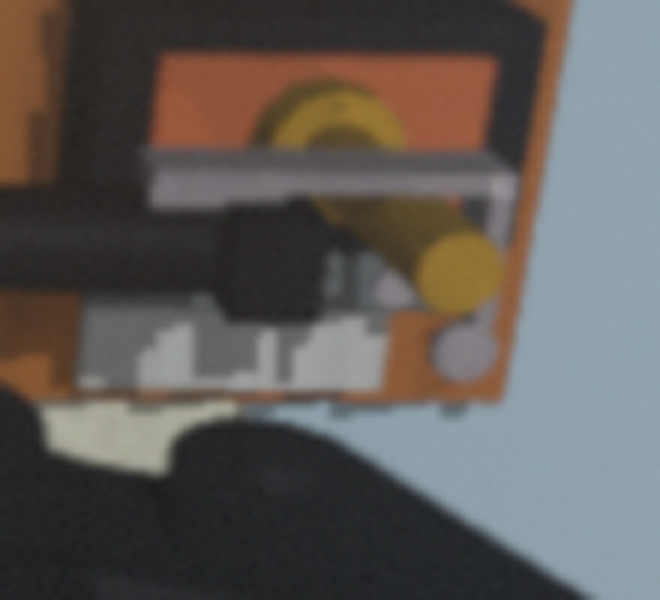

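The shank has touched the stud at about 1.5 N. I'll back off a hair and let the plunger back slowly.

```bash
python3 -m pendant '[0,0.0003,0,0,0,0,0.025,0,0,0,0,0,0,0.032,0,0,0,0,0,0,0.034,0,0,0,0,0,0,0.036,0,0,0,0,0,0,0.036]' | tail -c 190
python3 - <<'E'
from h import *
o=ctrl.get_obs(); print(o['eef_pos'],o['wrist_force'],o['torque'],o["opening"]*.0854)
im=ctrl.camera("wrist");cv2.imwrite("pics/w12.png",im[:,:,::-1]); crop(im,280,190,500,320,3.6,"w12c.png")
E
```

```text
time_s: 11.45
eef_pos: [0.5432, 0.1247, 0.0553]
eef_rot: [-0.457, 0.457, -0.54, 0.54]
wrist_force: [0.5, 0.2, -0.0]
opening: 0.419
[0.54321851 0.12465701 0.05528982] [ 0.48940246  0.24162254 -0.02556756] [ 0.04815456 -0.03941906  0.03117906] 0.03577622969737148
```

View pics/w12c.png

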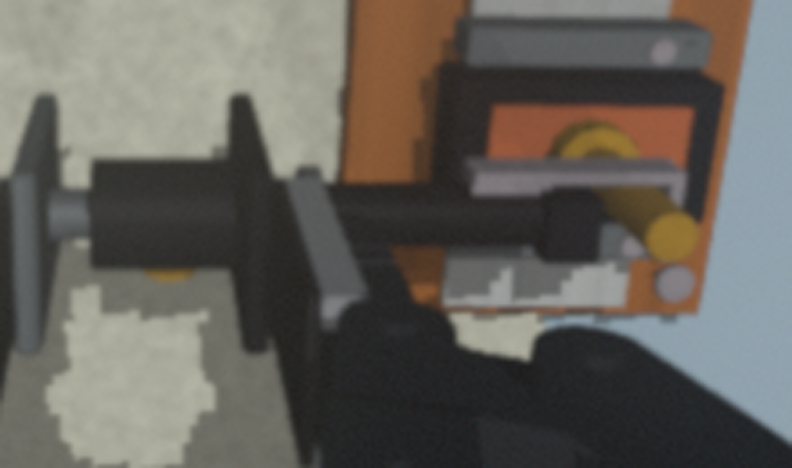

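```bash
python3 -m pendant '[0,0,0,0,0,0,0.038,0,0,0,0,0,0,0.040,0,0,0,0,0,0,0.040]' | tail -c 190
python3 - <<'E'
from h import *
o=ctrl.get_obs(); print(o['eef_pos'],o['wrist_force'],o['torque'],o["opening"]*.0854)
im=ctrl.camera("wrist");cv2.imwrite("pics/w13.png",im[:,:,::-1]); crop(im,280,190,500,320,3.6,"w13c.png")
E
```

```text
time_s: 11.88
eef_pos: [0.5441, 0.1245, 0.0556]
eef_rot: [-0.457, 0.456, -0.539, 0.54]
wrist_force: [4.7, -0.5, -0.7]
opening: 0.467
[0.54406793 0.12454928 0.05563276] [ 4.67712595 -0.51864758 -0.73428821] [-0.09838354 -0.7634476   0.0181033 ] 0.03992274441270003
```

View pics/w13c.png

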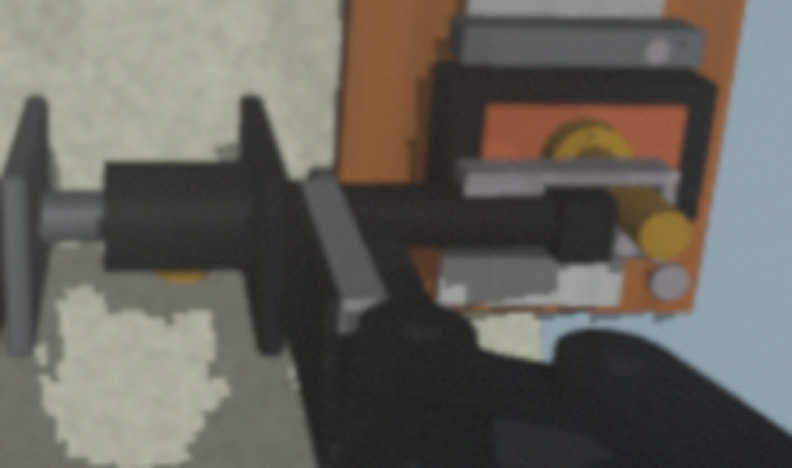

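Hook bears on the stud (4.7 N spring load). Continuing to open.

```bash
python3 -m pendant '[0,0,0,0,0,0,0.042,0,0,0,0,0,0,0.044,0,0,0,0,0,0,0.046,0,0,0,0,0,0,0.046]' | tail -c 190
python3 - <<'E'
from h import *
o=ctrl.get_obs(); print(o['eef_pos'],o['wrist_force'],o['torque'],o["opening"]*.0854)
im=ctrl.camera("wrist");cv2.imwrite("pics/w14.png",im[:,:,::-1]); crop(im,280,190,500,320,3.6,"w14c.png")
E
```

```text
time_s: 12.42
eef_pos: [0.5423, 0.1248, 0.0549]
eef_rot: [0.456, -0.457, 0.54, -0.539]
wrist_force: [-0.5, 0.7, -0.2]
opening: 0.534
[0.54226464 0.12480478 0.05489133] [-0.45125353  0.66644582 -0.23833641] [-0.06166738  0.01702446  0.01533333] 0.045630212117743055
```

View pics/w14c.png

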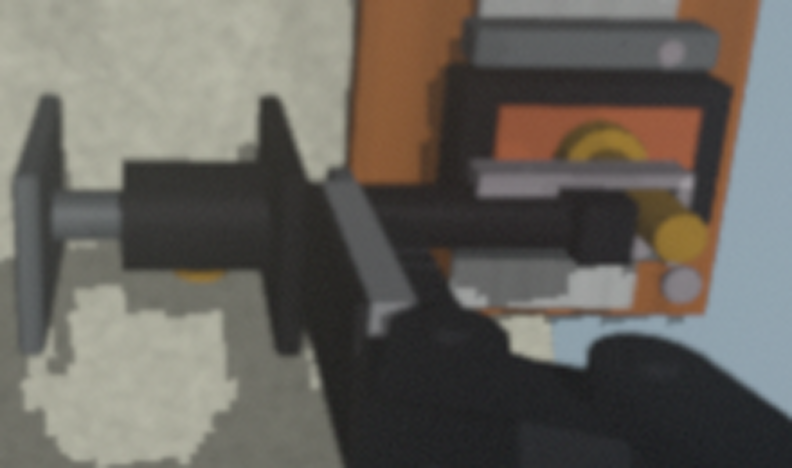

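```bash
python3 -m pendant '[0,0,0,0,0,0,0.05,0,0,0,0,0,0,0.055,0,0,0,0,0,0,0.062,0,0,0,0,0,0,0.066,0,0,0,0,0,0,0.066]' | tail -c 190
python3 - <<'E'
from h import *
o=ctrl.get_obs(); print(o['eef_pos'],o['wrist_force'],o['torque'],o["opening"]*.0854)
im=ctrl.camera("wrist");cv2.imwrite("pics/w15.png",im[:,:,::-1]); crop(im,240,190,500,320,3,"w15c.png")
E
```

```text
time_s: 13.1
eef_pos: [0.5432, 0.1247, 0.0553]
eef_rot: [0.457, -0.457, 0.54, -0.54]
wrist_force: [-0.2, -0.9, 1.0]
opening: 0.772
[0.54323752 0.12466281 0.05528771] [-0.17454867 -0.86857863  0.97511337] [-0.0163636  -0.01588838 -0.07822383] 0.06594045754479083
```

View pics/w15c.png

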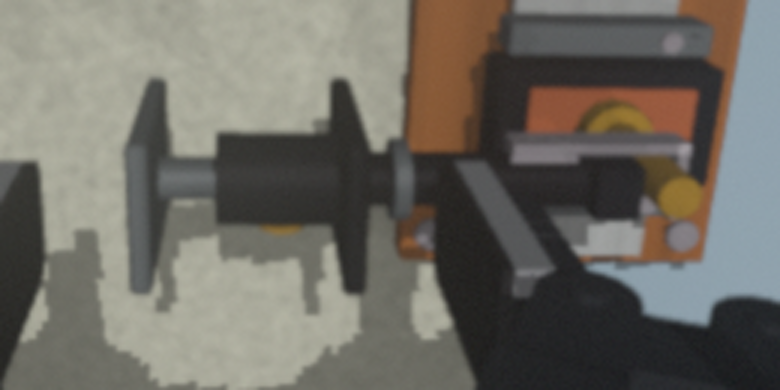

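```bash
python3 -m pendant '[0,0,0.01,0,0,0,0.066,0,0,0.03,0,0,0,0.066,0,0,0.04,0,0,0,0.066,0,0,0.03,0,0,0,0.066,0,0,0,0,0,0,0.066,0,0,0,0,0,0,0.066]' | tail -c 190
python3 - <<'E'
from h import *
import pickle
o=ctrl.get_obs(); print(o['eef_pos'],o['wrist_force'],o["opening"]*.0854);pickle.dump(o,open("o16.pkl","wb"))
im=ctrl.camera("wrist");cv2.imwrite("pics/w16.png",im[:,:,::-1]); crop(im,270,120,470,270,4,"w16c.png")
im=ctrl.camera("side");crop(im,200,170,340,290,5,"s16.png")
im=ctrl.camera("scene");crop(im,310,120,430,220,6,"c16.png")
E
```

```text
time_s: 13.9
eef_pos: [0.5428, 0.1247, 0.1649]
eef_rot: [0.457, -0.457, 0.54, -0.54]
wrist_force: [-0.2, -0.2, 0.1]
opening: 0.774
[0.54277513 0.1246828  0.16493678] [-0.22387153 -0.15797783  0.07638728] 0.06611067225688266
```

View pics/w16c.png

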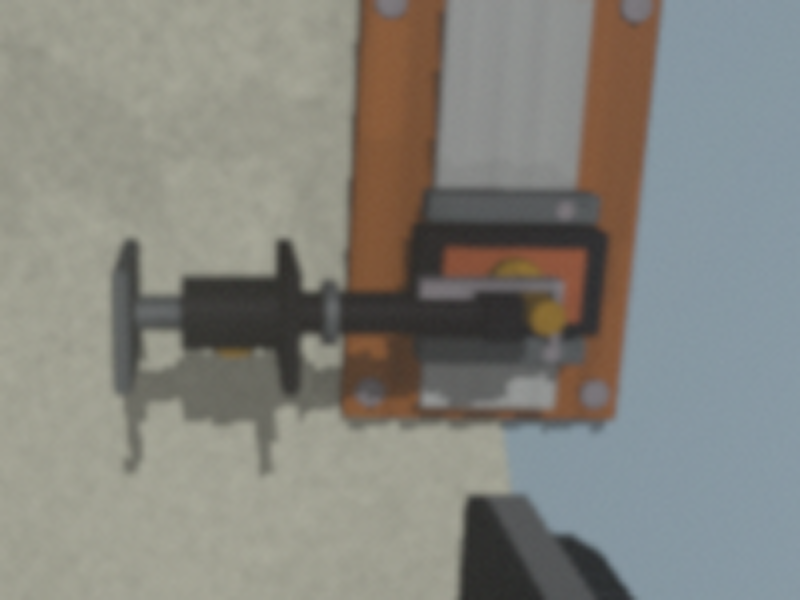

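View pics/s16.png

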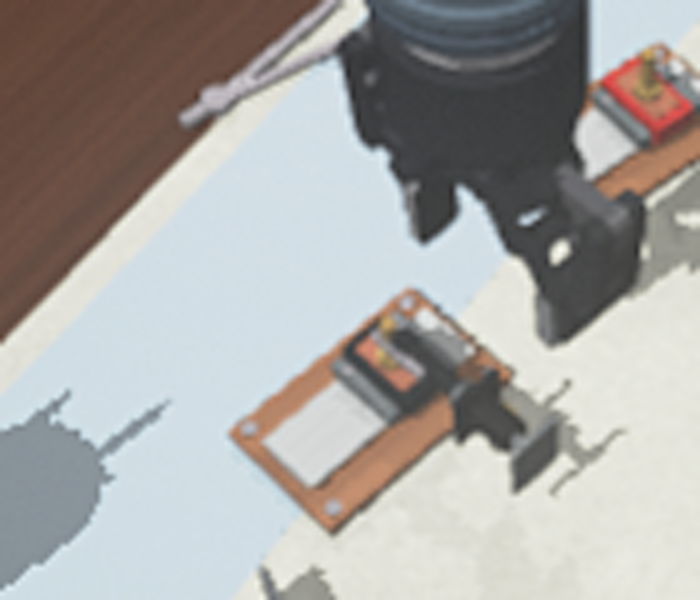

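View pics/c16.png

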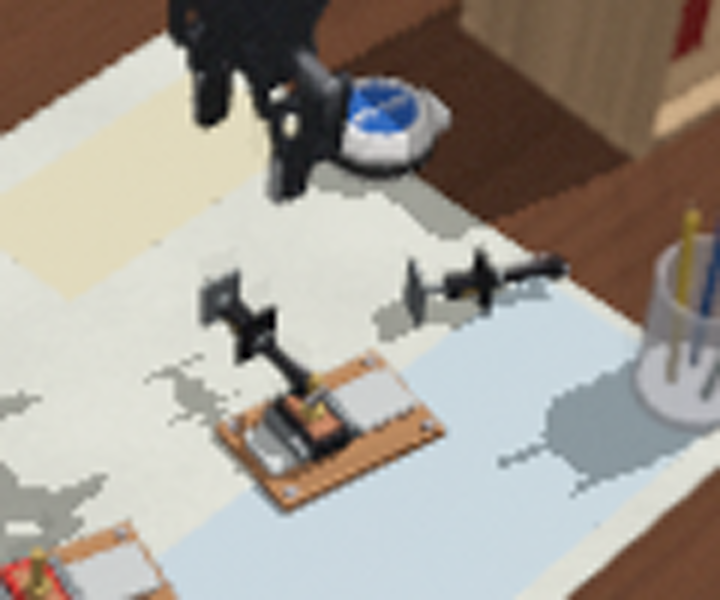

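```bash
python3 -m pendant '[0,0,0.02,0,0,0,0.066,0,0,-0.02,0,0,0,0.066,0,0,0,0,0,0,0.066,0,0,0,0,0,0,0.066,0,0,0,0,0,0,0.066,0,0,0,0,0,0,0.066,0,0,0,0,0,0,0.066,0,0,0,0,0,0,0.066]' | tail -c 190
python3 - <<'E'
from h import *
im=ctrl.camera("wrist");cv2.imwrite("pics/w17.png",im[:,:,::-1])
a=cv2.imread("pics/w16.png").astype(float);b=im[:,:,::-1].astype(float)
d=np.abs(a-b).max(2); print("diff clip area",np.percentile(d[170:225,295:430],[50,95,100]))
g=lambda a:cv2.GaussianBlur(a[165:230,290:430].mean(2).astype(np.float32),(0,0),1)
print(cv2.phaseCorrelate(g(a),g(b)))
E
```

```text
time_s: 15.05
eef_pos: [0.5432, 0.1247, 0.1654]
eef_rot: [-0.457, 0.457, -0.54, 0.54]
wrist_force: [-0.3, -0.5, -0.0]
opening: 0.775
diff clip area [ 2. 11. 27.]
((-0.1587828275773404, 0.02111273335308539), 0.9795552986547534)
```

The clip hasn't moved for over a second, and the arm is clear of it.

```bash
python3 -c "
from bench import ctrl
print(ctrl.hand_in())"
```

```text
the job is handed in; nothing more can be done
None
```

The test clip is on the black terminal's brass stud, holding by itself, and I've handed the job in. It took about 15 s of the 58 s allowed.

- **Pick-up:** I took the look-alike nearest the robot's base and squeezed its plunger to the stop. The upward force reached about 17 N as it seated on the table during the squeeze, and dropped to zero after I raised the gripper 2 mm.
- **Fitting:** I brought the hook in from the far side from the red terminal, at about 46 mm height. I moved in steps of 0.5–1 mm until the shank touched the stud at about 1.5 N, backed off 0.3 mm, and let the plunger back. The force peaked at 4.7 N from the spring, then fell to zero.
- **Last checks:** After I lifted clear, the clip shifted less than 0.2 px over the next second, and the wrist force was near zero. It points along the board's x direction to within about 1°. Judged by image scale, it is level to within about 3°.
- **Small disagreement:** Held objects looked about 2% smaller in the wrist camera than the model. Their axis also sloped about 1°. Both are about what the 2 mm calibration allows.
- **Other objects:** I planned the path clear of the red terminal and the chart tools and felt no contact on the way. The last pictures show nothing moved, but I did not measure those positions again.

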